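# Match the rubber heels to the soles on a shoe repair bench

## Robot

A 6-joint arm with a two-finger parallel gripper is mounted at the origin on the work surface. World frame = base frame: x ahead of the robot, y to its left, z up, the work surface at z = 0. Lengths are in m, angles in rad, forces in N, time in s.
With the tool pointing down it reaches from about 0.325 to 0.9 m from the base axis. Payload 6.1 kg.
Tool frame: the origin (TCP) lies between the finger pads; the fingertips stand 25 mm ahead of it and the grasp point (between the pads) lies 6 mm ahead of it (arm.tips_ahead is the distance from the TCP to the fingertips, in m); z points along the fingers, y is the line along which they close (so a half turn about z gives the same grasp; the last joint's range is limited). The gripper opens to 87 mm and grips with 3 to 60 N. Pads are 19 mm wide; open, the fingers measure 117 mm over their backs; the gripper's body (75 mm by 190 mm) begins 51 mm behind the grasp point.
Start: joints at [1.041, 0.22, 1.526, -0, 1.395, -0.126], TCP at [0.246, 0.575, 0.248] pointing down, gripper open.
Joint ranges: [-2.98, 2.98], [-0.91, 2.08], [0.09, 2.57], [-1.24, 4.39], [0.2, 2.65], [-2.68, 2.68]. Speed limits (rad/s): [2.57, 2.57, 3.01, 3.14, 3.14, 3.14].

## Interface

Orientations are given as a unit quaternion [x, y, z, w].
In Python, from bench import arm gives the robot as it stands.
- The arm moves only by the shell command python3 -m jog 'ROWS' [OPENING] [FORCE]. ROWS is JSON, a list of rows, each an object of numbers: "x", "y", "z": the shift along the tool's x, y, z in units of 30 mm (1.0 is 30 mm); "wx", "wy", "wz": the turn, a rotation vector about the tool's x, y, z in degrees. A call has 1 to 10 rows; each row shifts and turns the commanded pose from where the row before left it, along the tool's axes as they then stand; what a row does not reach is not made up. A row lasts 1/12 s, in which the tool goes at most 41.7 mm and 7.16 degrees, less where a joint would pass 70% of its speed; a pose out of reach is approached as far as the arm can. A call is refused whole if a number of a shift passes 1 or a number of a turn 7.16, either way. A call with a gripper value outside its range is refused whole. OPENING is the finger opening in mm, from 0 to 87, set as the call begins (- or left out, the last holds). The fingers move at their own pace and stop on an object; FORCE is the grip in N (left out, the last holds). Time passes only in rows, so rows that do not move let the fingers close. It gives the time, the measured TCP pose, the force, the opening and the grip force at its end, in the units of the state.
- arm.state(): the state, without advancing time (a new reading comes with each control period).
- arm.get_image(name): name is "side" or "top" or "wrist"; returns the picture (420x560x3 uint8, red, green, blue); there is no depth.
- arm.camera_info(name): a dict with "fx", "fy", "cx", "cy" (pixels), "position" and "attitude" of the camera in the world. Camera axes: x right, y up, looking along -z (the intrinsics and any distortion apply to the point x, -y, -z); pixel columns grow to the right and rows downward; lengths in m; the calibration is good to about 2 mm. A picture is of the moment at which its call begins: read the wrist's pose just before it. camera_info takes no time and is no camera call; for the wrist camera it gives the pose at the moment of the call.
- arm.close_job(): hands the job in; it is judged then, once.
The state is a dict: "time": time; "joints": joint angles; "dq": joint speeds; "joint_torque": joint torques, N m; "position": TCP position; "tool_rot": TCP orientation; "contact_force": force on the tool from outside, world axes, zero at the start; "ft_torque": the same for the moment, N m; "width": finger opening in m; "gripper_force": force on a finger pad.
Only numpy, scipy, OpenCV 4.12 (cv2) and the standard library are available. Lean on these libraries where they do the work, as an engineer would, in place of code of your own. Each camera call takes 0.05 s, during which the arm holds its last target. There are 200 camera calls.

## Task

Four tan leather soles of different sizes are tacked down on the cobbler's bench, and four loose black rubber heels lie in front of them. Fit each heel on the sole of its own size, smallest on smallest and so on up to largest on largest: flat on the pale heel seat with its round back flush with the round heel end of the sole and its flat edge square towards the toe. Let go of all of them, and leave the small cement jar among the heels standing where it is.

Things in the scene. Friction and masses are not known exactly. Their poses are not given: they have to be found in the camera images.
- heel_xs: The smallest of four loose rubber heels: a black D-shaped block 43 mm long (x), 36 mm wide (y), 24 mm high, with parallel flat sides, flat in front (+x) and half-round at the back (-x). Lies on the bench, its flat top up. Origin: centre of its underside (middle of length and width); z up.
- heel_s: The second smallest of four loose rubber heels: a black D-shaped block 54 mm long (x), 45 mm wide (y), 24 mm high, with parallel flat sides, flat in front (+x) and half-round at the back (-x). Lies on the bench, its flat top up. Origin: centre of its underside (middle of length and width); z up.
- heel_m: The second largest of four loose rubber heels: a black D-shaped block 65 mm long (x), 54 mm wide (y), 24 mm high, with parallel flat sides, flat in front (+x) and half-round at the back (-x). Lies on the bench, its flat top up. Origin: centre of its underside (middle of length and width); z up.
- heel_l: The largest of four loose rubber heels: a black D-shaped block 76 mm long (x), 63 mm wide (y), 24 mm high, with parallel flat sides, flat in front (+x) and half-round at the back (-x). Lies on the bench, its flat top up. Origin: centre of its underside (middle of length and width); z up.
- sole_xs: The smallest of four tan leather soles: 160 mm long, 5 mm thick, fixed flat to the bench; x points to the toe, z up. Its rounded heel end (-x) has a paler D-shaped seat, 43 x 36 mm like the smallest heel. Origin: underside, on the centreline, at the seat's flat (toe side) edge; the fitted heel's origin is at x = -21.5 mm, y = 0, z = 5 mm from it, its x axis along the sole's.
- sole_s: The second smallest of four tan leather soles: 200 mm long, 5 mm thick, fixed flat to the bench; x points to the toe, z up. Its rounded heel end (-x) has a paler D-shaped seat, 54 x 45 mm like the second smallest heel. Origin: underside, on the centreline, at the seat's flat (toe side) edge; the fitted heel's origin is at x = -27 mm, y = 0, z = 5 mm from it, its x axis along the sole's.
- sole_m: The second largest of four tan leather soles: 240 mm long, 5 mm thick, fixed flat to the bench; x points to the toe, z up. Its rounded heel end (-x) has a paler D-shaped seat, 65 x 54 mm like the second largest heel. Origin: underside, on the centreline, at the seat's flat (toe side) edge; the fitted heel's origin is at x = -32.5 mm, y = 0, z = 5 mm from it, its x axis along the sole's.
- sole_l: The largest of four tan leather soles: 280 mm long, 5 mm thick, fixed flat to the bench; x points to the toe, z up. Its rounded heel end (-x) has a paler D-shaped seat, 76 x 63 mm like the largest heel. Origin: underside, on the centreline, at the seat's flat (toe side) edge; the fitted heel's origin is at x = -38 mm, y = 0, z = 5 mm from it, its x axis along the sole's.
- cement_jar: Small amber jar with a dark metal cap, 44 mm across, 55 mm high, standing loose among the heels; not to be disturbed. Origin: centre of its underside, z up.
Not all that is in view belongs to the job. Leave any turquoise or yellow look-alike of the heel_xs alone.

How it is judged:
At the end, for the whole second after the job is handed in: Each heel lies at rest and released, flat (within 0.1 rad) on top of the sole of its own size (underside 2 to 8 mm above the bench), centred on the heel seat within 10 mm along and 10 mm across the sole, flat edge towards the toe and square within 0.22 rad (x of heel_xs in the frame of sole_xs between -0.0315 and -0.0115 m and y of heel_xs in the frame of sole_xs between -0.01 and 0.01 m and x of sole_xs in the frame of heel_xs above 0 m and angle between the x axis of heel_xs and the x axis of sole_xs, either way round below 0.22 rad and z of heel_xs in the frame of sole_xs between 0.002 and 0.008 m and angle between each of heel_xs, heel_s, heel_m, heel_l's own z axis and vertical below 0.1 rad and linear speed of each of heel_xs, heel_s, heel_m, heel_l below 0.02 m/s and x of heel_s in the frame of sole_s between -0.037 and -0.017 m and y of heel_s in the frame of sole_s between -0.01 and 0.01 m and x of sole_s in the frame of heel_s above 0 m and angle between the x axis of heel_s and the x axis of sole_s, either way round below 0.22 rad and z of heel_s in the frame of sole_s between 0.002 and 0.008 m and x of heel_m in the frame of sole_m between -0.0425 and -0.0225 m and y of heel_m in the frame of sole_m between -0.01 and 0.01 m and x of sole_m in the frame of heel_m above 0 m and angle between the x axis of heel_m and the x axis of sole_m, either way round below 0.22 rad and z of heel_m in the frame of sole_m between 0.002 and 0.008 m and x of heel_l in the frame of sole_l between -0.048 and -0.028 m and y of heel_l in the frame of sole_l between -0.01 and 0.01 m and x of sole_l in the frame of heel_l above 0 m and angle between the x axis of heel_l and the x axis of sole_l, either way round below 0.22 rad and z of heel_l in the frame of sole_l between 0.002 and 0.008 m); the robot touches nothing.
It fails at once if the cement jar is shifted by more than 30 mm or knocked over (distance of cement_jar from where it was at the start of the episode above 0.03 m or angle between cement_jar's own z axis and vertical above 0.4 rad).
It also fails if it takes over 120 s, if anything falls off the work surface, if the arm or the gripper's body presses on something with over 40 N, if the wrist force passes 120 N, or if a joint passes its speed limit or range.

## Working session

There is one attempt and no reset: what is moved stays moved. The work goes in short steps, Python scripts to look and compute and a shell command to move; the robot and the scene stay as the last step left them, time stands still between calls to the robot, and variables do not carry over. Pictures are saved under pics/ and viewed, at most 14 in all, crops included, and the job is handed in when it is done.

```bash
mkdir -p pics; ls
python3 - <<'E'
from bench import arm
import cv2
for n in("top","side"):
    print(n,arm.camera_info(n)); cv2.imwrite(f"pics/{n}0.png",arm.get_image(n)[:,:,::-1])
print(arm.state())
E
```

```text
pics
top {'fx': 461.02882227367536, 'fy': 461.02882227367536, 'cx': 269.19127807241824, 'cy': 213.85844355738314, 'position': array([0.43493651, 0.02098353, 0.99934155]), 'attitude': array([ 0.02163395, -0.02898439, -0.70136595,  0.71188319])}
side {'fx': 435.6315859697529, 'fy': 435.6315859697529, 'cx': 286.91833121513133, 'cy': 209.07686753759293, 'position': array([ 0.26755789, -0.7442552 ,  0.48560415]), 'attitude': array([ 0.50708632, -0.08805198, -0.12160262,  0.84871852])}
{'time': 0.1, 'joints': array([ 1.04088332e+00,  2.21141093e-01,  1.52749175e+00, -3.97375571e-06,
        1.39473665e+00, -1.26136553e-01]), 'dq': array([ 0.00070049, -0.00139801, -0.00598804, -0.00120619,  0.00135373,
        0.00022945]), 'joint_torque': array([ 1.22058736e-03, -4.95939624e+01, -3.88522768e+01,  7.02176895e-02,
        5.16286294e-02, -8.20498485e-05]), 'position': array([0.24531726, 0.57427294, 0.24655307]), 'tool_rot': array([ 2.00519142e-01,  9.79689382e-01, -8.41682001e-04, -2.84374699e-04]), 'contact_force': array([ 0.17956107,  0.26709662, -0.56149423]), 'ft_torque': array([-0.05496393, -0.03777409,  0.00963825]), 'gripper_force': 0.0, 'width': 0.0871169172681196}
```

View pics/top0.png

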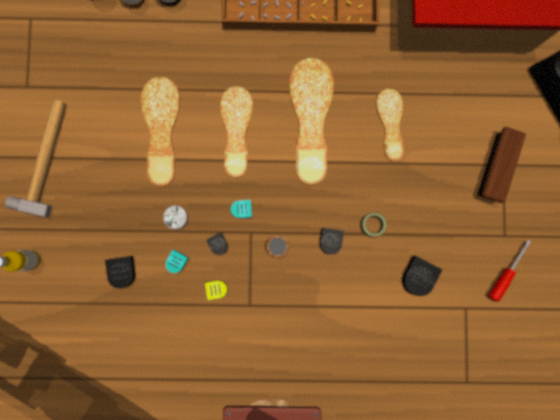

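The top view shows the soles, left to right, near columns 160, 236, 312 and 391, with heel ends at rows 150–185. The black heels are at (120,271), (218,244), (331,240) and (421,276), and the jar at (277,246). I'll enlarge it.

Run:
```python
import cv2
im=cv2.imread("pics/top0.png")
for n,(x,y) in dict(a=(95,215),b=(290,215),c=(135,135),d=(285,75)).items():
    pass
c=lambda x,y,w,h,k:cv2.resize(im[y:y+h,x:x+w],None,fx=k,fy=k,interpolation=cv2.INTER_CUBIC)
h=lambda x,y:c(x,y,50,50,7)
heels=cv2.hconcat([h(95,247),h(194,219)]); heels2=cv2.hconcat([h(306,215),h(397,251)])
import numpy as np
g=cv2.vconcat([heels,heels2]); g=np.clip(g.astype(float)*2,0,255).astype('uint8')
cv2.imwrite("pics/heels.png",cv2.resize(g,(600,600)))
s=cv2.hconcat([c(135,75,50,115,5),c(211,75,50,115,5),c(287,75,50,115,5)])
cv2.imwrite("pics/soles.png",cv2.hconcat([c(140,140,45,50,4.4),c(215,140,45,50,4.4),c(290,140,45,50,4.4),c(370,125,45,50,4.4)]))
```

```text
(no output)
```

View pics/heels.png

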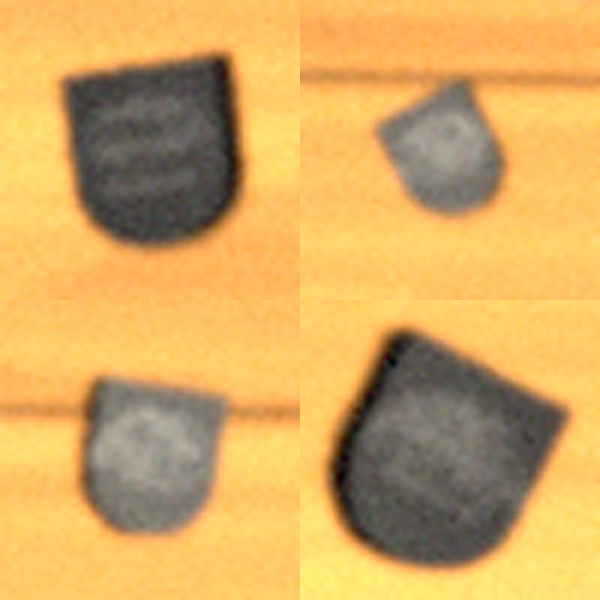

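View pics/soles.png

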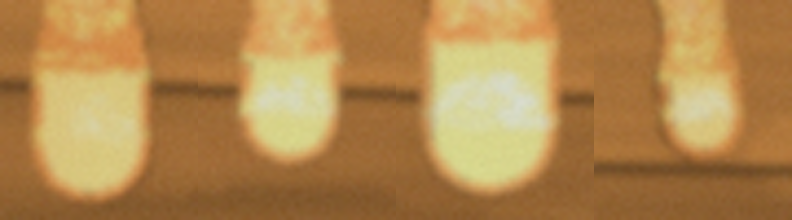

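View pics/side0.png

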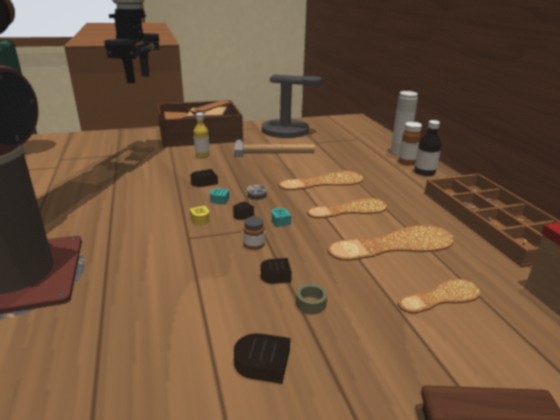

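The crops show four D-shaped heels with clear corners and round backs, and four pale seats pointing down in the image. The side view agrees: xs sits near (243,210), s near (276,270), and l near the camera at (262,355). I'll fit the known D shapes to masks.

```bash
cat > vis.py <<'E'
import numpy as np,cv2
from scipy.spatial.transform import Rotation as R
from scipy.optimize import minimize
from bench import arm
HE=dict(xs=(.043,.036),s=(.054,.045),m=(.065,.054),l=(.076,.063))
def proj(ci,P):
    c=R.from_quat(ci["attitude"]).inv().apply(np.asarray(P)-ci["position"])
    return np.c_[ci["cx"]+ci["fx"]*c[:,0]/-c[:,2], ci["cy"]+ci["fy"]*c[:,1]/c[:,2]]
def unproj(ci,u,v,z):
    d=R.from_quat(ci["attitude"]).apply([(u-ci["cx"])/ci["fx"],-(v-ci["cy"])/ci["fy"],-1])
    return ci["position"]+d*(z-ci["position"][2])/d[2]
def dshape(k):
    L,W=HE[k];r=W/2;t=np.linspace(np.pi/2,1.5*np.pi,25)
    return np.r_[[[L/2,-r],[L/2,r]],np.c_[-L/2+r+r*np.cos(t),r*np.sin(t)]]
def sil(ci,k,p,zs,S,off):
    d=dshape(k);c,s=np.cos(p[2]),np.sin(p[2])
    xy=d@np.array([[c,s],[-s,c]])+p[:2]
    q=np.vstack([proj(ci,np.c_[xy,np.full(len(xy),z)]) for z in zs])
    q=(cv2.convexHull(q.astype(np.float32))[:,0]+.5-off)*S
    m=np.zeros((int(60*S),int(60*S)),np.uint8)
    cv2.fillPoly(m,[np.round(q*16).astype(np.int32)],1,shift=4);return m>0
def fit(ci,mask,u,v,k,zs,yaw0=(0,)):
    S=8;off=np.array([u-30,v-30]);o=mask[v-30:v+30,u-30:u+30].astype(np.float32)
    o=cv2.resize(o,None,fx=S,fy=S,interpolation=cv2.INTER_LINEAR)>.5
    n,lab,st,_=cv2.connectedComponentsWithStats(o.astype(np.uint8));o=lab==1+np.argmax(st[1:,4])
    x0=unproj(ci,u,v,zs[-1]);f=lambda p:-(sil(ci,k,p,zs,S,off)&o).sum()/(sil(ci,k,p,zs,S,off)|o).sum()
    best=min((minimize(f,[x0[0],x0[1],y],method="Nelder-Mead",options=dict(initial_simplex=[[x0[0],x0[1],y],[x0[0]+.01,x0[1],y],[x0[0],x0[1]+.01,y],[x0[0],x0[1],y+.3]],xatol=1e-4,fatol=1e-5)) for y in yaw0),key=lambda r:r.fun)
    return best.x,-best.fun
E
python3 - <<'E'
from vis import *
im=cv2.imread("pics/top0.png");ci=arm.camera_info("top");b,g,r=[im[:,:,i].astype(int) for i in range(3)]
dark=(r<70);print(im[270,120],im[244,218],im[276,421],im[290,100])
for k,u,v in[("m",120,271),("xs",218,244),("s",331,240),("l",421,276)]:
  for kk in HE:
    x,q=fit(ci,dark,u,v,kk,(0,.024),(-.6,0,.6)); 
    if q>.85:print("heel",k,kk,x.round(4),round(q,3))
print(im[172,160],im[150,160],im[165,236],im[130,312])
seat=(r>200)&(g>170)
for k,u,v in[("m",160,170),("s",235,163),("l",312,166),("xs",394,150)]:
    x,q=fit(ci,seat,u,v,k,(.005,),(-.3,0,.3)); print("seat",k,x.round(4),round(q,3))
print("jar",unproj(ci,277,246,.055))
E
```

```text
[42 45 46] [76 82 85] [56 59 61] [ 52 100 149]
heel m m [0.3764 0.3244 0.121 ] 0.896
heel l l [ 0.3752 -0.3096 -0.4754] 0.907
[125 197 215] [ 78 142 211] [163 214 216] [137 194 216]
seat m [0.6009 0.2492 0.0732] 0.82
seat s [ 0.6179  0.0867 -0.0496] 0.686
seat l [ 0.6146 -0.0788  0.0408] 0.772
seat xs [ 0.6555 -0.2581  0.5354] 0.718
jar [ 0.43713054 -0.00526162  0.055     ]
```

Run:
```python
from vis import *
im=cv2.imread("pics/top0.png");ci=arm.camera_info("top");b,g,r=[im[:,:,i].astype(float) for i in range(3)]
dark=((r-b)<42)&(r<120)
seat=(r>160)&(g>.80*r)
out=[]
def draw(k,u,v,x,zs):
    S=6;m=sil(ci,k,x,zs,S,np.array([u-30,v-30])).astype(np.uint8)
    c=np.clip(cv2.resize(im[v-30:v+30,u-30:u+30],None,fx=S,fy=S)*(2. if len(zs)>1 else 1.),0,255).astype(np.uint8)
    cs,_=cv2.findContours(m,0,1);cv2.drawContours(c,cs,-1,(255,0,255),1)
    mm=cv2.resize(((dark if len(zs)>1 else seat)[v-30:v+30,u-30:u+30]).astype(np.uint8),None,fx=S,fy=S)
    cs,_=cv2.findContours(mm,0,1);cv2.drawContours(c,cs,-1,(0,200,0),1);out.append(cv2.resize(c[60:300,60:300],(200,200)))
for k,u,v in[("m",120,271),("xs",218,244),("s",331,240),("l",421,276)]:
    x,q=fit(ci,dark,u,v,k,(0,.024),(-.6,0,.6)); print("heel",k,x.round(4),round(q,3));draw(k,u,v,x,(0,.024))
for k,u,v in[("m",160,170),("s",235,163),("l",312,166),("xs",394,150)]:
    x,q=fit(ci,seat,u,v,k,(.005,),(-.2,0,.2)); print("seat",k,x.round(4),round(q,3));draw(k,u,v,x,(.005,))
cv2.imwrite("pics/fit.png",cv2.vconcat([cv2.hconcat(out[:4]),cv2.hconcat(out[4:])]))
```

```text
heel m [0.3769 0.3244 0.1111] 0.908
heel xs [0.4387 0.1192 0.5299] 0.894
heel s [ 0.4491 -0.1202 -0.1653] 0.925
heel l [ 0.3745 -0.3104 -0.4575] 0.919
seat m [ 0.6006  0.2493 -0.041 ] 0.846
seat s [ 0.6174  0.0862 -0.0633] 0.715
seat l [ 0.6144 -0.0783  0.0405] 0.916
seat xs [ 0.6561 -0.2582  0.5014] 0.68
```

View pics/fit.png

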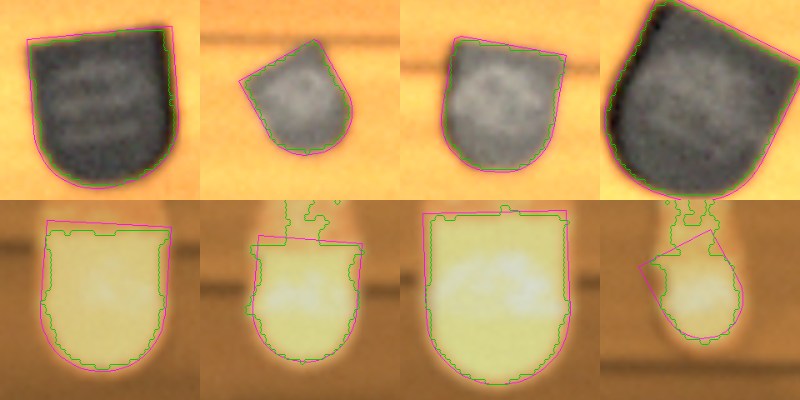

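Magenta heel fits match all four heels well. The seat fits for s and xs are pulled off by speckle, so I'll take yaw from each whole sole's axis and position from the sole's heel end.

Run:
```python
from vis import *
im=cv2.imread("pics/top0.png");ci=arm.camera_info("top");b,g,r=[im[:,:,i].astype(float) for i in range(3)]
M=cv2.resize(im,None,fx=4,fy=4,interpolation=cv2.INTER_CUBIC)
m=(cv2.GaussianBlur(M,(0,0),3)[:,:,2]>172).astype(np.uint8)
m=cv2.morphologyEx(m,3,np.ones((13,13)))
n,lab,st,ce=cv2.connectedComponentsWithStats(m)
for k,u,v in[("m",160,170),("s",235,163),("l",312,170),("xs",394,150)]:
    i=lab[v*4,u*4];ys,xs=np.nonzero(lab==i);
    P=np.array([unproj(ci,(x+.5)/4-.5,(y+.5)/4-.5,.005)[:2] for x,y in zip(xs[::3],ys[::3])])
    c,_,a=cv2.minAreaRect(P.astype(np.float32)*1000);w,V=np.linalg.eigh(np.cov(P.T));d=V[:,1]*np.sign(V[0,1]);yaw=np.arctan2(d[1],d[0])
    n_=np.array([-d[1],d[0]]);s=P@d;t=P@n_;L,W=HE[k]
    lo=s.min();
    # centreline: midpoints per slice
    bins=np.arange(lo+.005,s.max()-.005,.004);mid=[]
    for q in bins:
        tt=t[abs(s-q)<.003];mid.append(((tt.max()+tt.min())/2,np.ptp(tt)))
    mid=np.array(mid);h=bins<lo+L*.95
    sl=np.polyfit(bins,mid[:,0],1)[0]
    ctr=d*(lo+L/2)+n_*np.median(mid[h,0])
    print(k,"len",np.ptp(s).round(4),"heelw",mid[h,1].max().round(4),"toew",mid[:,1].max().round(4),"pca",yaw.round(3),"midslope",sl.round(3),"ctr",ctr.round(4), "mids",(mid[::6,0]*1000).round(1))
```

```text
m len 0.6215 heelw 0.0568 toew 0.2798 pca -1.48 midslope -0.106 ctr [0.6762 0.3922] mids [710.1 707.6 725.1 722.4 720.1 716.1 703.6 705.6 712.6 713.5 686.4 682.2
 681.5 688.2 692.7 708.4 669.8 645.9 651.4 690.6 701.1 706.  721.1 717.
 615.2 612.6]
s len 0.6215 heelw 0.0455 toew 0.2798 pca -1.48 midslope -0.106 ctr [0.6753 0.3976] mids [710.1 707.6 725.1 722.4 720.1 716.1 703.6 705.6 712.6 713.5 686.4 682.2
 681.5 688.2 692.7 708.4 669.8 645.9 651.4 690.6 701.1 706.  721.1 717.
 615.2 612.6]
l len 0.6215 heelw 0.0576 toew 0.2798 pca -1.48 midslope -0.106 ctr [0.6776 0.3868] mids [710.1 707.6 725.1 722.4 720.1 716.1 703.6 705.6 712.6 713.5 686.4 682.2
 681.5 688.2 692.7 708.4 669.8 645.9 651.4 690.6 701.1 706.  721.1 717.
 615.2 612.6]
xs len 0.2486 heelw 0.0186 toew 0.0656 pca 0.73 midslope 0.248 ctr [ 0.65   -0.4243] mids [-769.9 -740.1 -701.5 -674.7 -646.5 -629.4 -640.1 -663.9 -683.6 -691. ]
```

Run:
```python
from vis import *
im=cv2.imread("pics/top0.png");ci=arm.camera_info("top")
outs=[]
for k,(u0,u1,v0,v1) in dict(m=(132,190,68,194),s=(212,262,78,186),l=(282,344,50,192),xs=(368,414,80,170)).items():
    c=cv2.resize(im[v0:v1,u0:u1],None,fx=4,fy=4,interpolation=cv2.INTER_CUBIC)
    a=cv2.GaussianBlur(c,(0,0),2)[:,:,1]
    th,m=cv2.threshold(a,0,1,cv2.THRESH_OTSU)
    m=cv2.morphologyEx(m,cv2.MORPH_CLOSE,np.ones((21,21)))
    n,lab,st,_=cv2.connectedComponentsWithStats(m);ys,xs=np.nonzero(lab==1+np.argmax(st[1:,4]))
    cs,_=cv2.findContours(m,0,1);cv2.drawContours(c,cs,-1,(255,0,255),1);outs.append(cv2.copyMakeBorder(c,0,570-c.shape[0],0,0,0))
    P=np.array([unproj(ci,(x+.5)/4-.5+u0,(y+.5)/4-.5+v0,.005)[:2] for x,y in zip(xs[::3],ys[::3])])
    w,V=np.linalg.eigh(np.cov(P.T));d=V[:,1]*np.sign(V[0,1]);yaw=np.arctan2(d[1],d[0])
    n_=np.array([-d[1],d[0]]);s=P@d;t=P@n_;L,W=HE[k];lo=s.min()
    bins=np.arange(lo+.005,s.max()-.005,.004);mid=np.array([((lambda q:((q.max()+q.min())/2,np.ptp(q)))(t[abs(s-q)<.003])) for q in bins])
    h=bins<lo+L*.95
    print(k,th,"len",np.ptp(s).round(4),"heelw",mid[h,1].max().round(4),"toew",mid[:,1].max().round(4),"yaw",yaw.round(3),"ctr",(d*(lo+L/2)+n_*np.median(mid[h,0])).round(4),"mids",(mid[::6,0]*1000).round(1))
o=cv2.hconcat(outs);cv2.imwrite("pics/s2.png",cv2.resize(o,(800,int(800*o.shape[0]/o.shape[1]))))
```

```text
m 140.0 len 0.237 heelw 0.0564 toew 0.0805 yaw 0.04 ctr [0.6002 0.249 ] mids [224.9 225.  224.5 225.6 224.3 225.2 224.4 224.7 224.3 226. ]
s 145.0 len 0.1985 heelw 0.0496 toew 0.0692 yaw 0.008 ctr [0.615  0.0862] mids [81.4 82.5 81.1 81.4 81.7 80.7 81.7 81.2]
l 145.0 len 0.2799 heelw 0.0655 toew 0.0934 yaw 0.004 ctr [ 0.6133 -0.0787] mids [-80.5 -81.2 -81.2 -81.6 -80.1 -80.3 -81.  -80.7 -80.9 -81.1 -80.1 -80.6]
xs 142.0 len 0.1582 heelw 0.0383 toew 0.0556 yaw 0.092 ctr [ 0.6526 -0.2602] mids [-318.6 -319.1 -318.3 -318.8 -319.3 -318.8 -318.4]
```

View pics/s2.png

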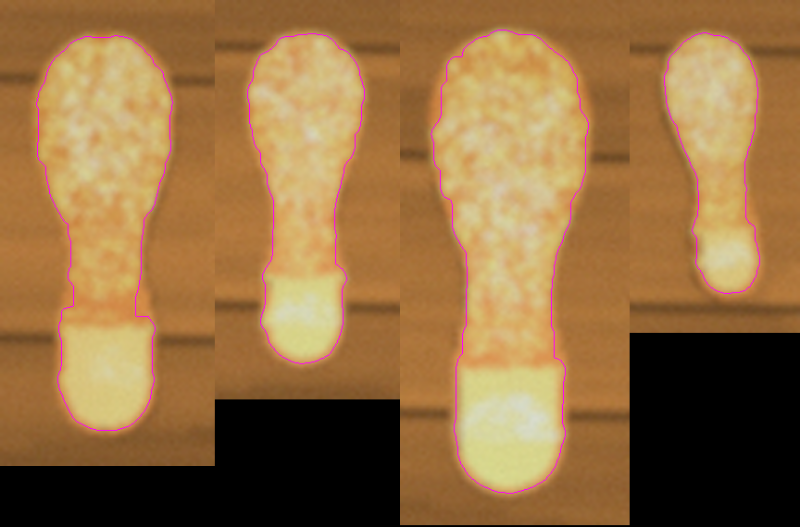

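All four seat outlines are clean and symmetric about their axes, so seats and heels are located. Next, a helper that turns targets into tool-axis shifts, starting with heel m.

```bash
cat > go.py <<'E'
import sys,numpy as np
from scipy.spatial.transform import Rotation as R
from bench import arm
T=dict(hm=(.3769,.3244,.111),hxs=(.4387,.1192,.53),hs=(.4491,-.1202,-.165),hl=(.3745,-.3104,-.4575),
 sm=(.6002,.249,.04),ss=(.615,.0862,.008),sl=(.6133,-.0787,.004),sxs=(.6526,-.2602,.092))
def show(name,z):
    x,y,a=T[name];off=.008;p=np.array([x+off*np.cos(a),y+off*np.sin(a),z])
    s=arm.state();Rc=R.from_quat(s["tool_rot"])
    # tool z down, tool y along heel +y, tool x along heel -x
    Rt=R.from_matrix(np.c_[[-np.cos(a),-np.sin(a),0],[-np.sin(a),np.cos(a),0],[0,0,-1]])
    rv=(Rc.inv()*Rt).as_rotvec(degrees=True)
    print("t",round(s["time"],2),"pos",s["position"].round(4),"turn deg",rv.round(2),
     "shift before turn",(Rc.inv().apply(p-s["position"])/.03).round(2),"after turn",(Rt.inv().apply(p-s["position"])/.03).round(2),
     "w",s["width"].round(4),"F",round(float(s["gripper_force"]),1),s["contact_force"].round(1),"q",s["joints"].round(2))
if __name__=="__main__": show(sys.argv[1],float(sys.argv[2]))
E
python3 go.py hm .13
```

```text
Traceback (most recent call last):
  File "go.py", line 15, in <module>
    if __name__=="__main__": show(sys.argv[1],float(sys.argv[2]))
                             ~~~~^^^^^^^^^^^^^^^^^^^^^^^^^^^^^^^^
  File "go.py", line 14, in show
    "w",s["width"].round(4),"F",round(float(s["gripper_force"]),1),s["contact_force"].round(1),"q",s["joints"].round(2))
        ^^^^^^^^^^^^^^^^
AttributeError: 'float' object has no attribute 'round'
```

```bash
sed -i 's/s\["width"\].round(4)/round(float(s["width"]),4)/' go.py; python3 go.py hm .13
```

```text
t 0.1 pos [0.2453 0.5743 0.2466] turn deg [ -0.1   -0.04 -29.49] shift before turn [-7.54 -5.8   3.89] after turn [-3.7  -8.76  3.89] w 0.0871 F 0.0 [ 0.2  0.3 -0.6] q [ 1.04  0.22  1.53 -0.    1.39 -0.13]
```

```bash
python3 -m jog '[{"wz":-5.9},{"wz":-5.9},{"wz":-5.9},{"wz":-5.9},{"wz":-5.9}]' 80 25
python3 -m jog '[{"x":-0.37,"y":-0.87,"z":0.39},{"x":-0.37,"y":-0.87,"z":0.39},{"x":-0.37,"y":-0.87,"z":0.39},{"x":-0.37,"y":-0.87,"z":0.39},{"x":-0.37,"y":-0.87,"z":0.39},{"x":-0.37,"y":-0.87,"z":0.39},{"x":-0.37,"y":-0.87,"z":0.39},{"x":-0.37,"y":-0.87,"z":0.39},{"x":-0.37,"y":-0.87,"z":0.39},{"x":-0.37,"y":-0.87,"z":0.39}]'
python3 go.py hm .028
```

```text
t 0.1 pos [0.2453 0.5743 0.2466] turn deg [ -0.1   -0.04 -29.49] shift before turn [-7.54 -5.79  7.29] after turn [-3.7  -8.76  7.29] w 0.0871 F 0.0 [ 0.2  0.3 -0.6] q [ 1.04  0.22  1.53 -0.    1.39 -0.13]$[0]: bad value
$[0]: bad value
```

```bash
python3 -m jog '[{"x":0,"y":0,"z":0,"wx":0,"wy":0,"wz":-5.9},{"x":0,"y":0,"z":0,"wx":0,"wy":0,"wz":-5.9},{"x":0,"y":0,"z":0,"wx":0,"wy":0,"wz":-5.9},{"x":0,"y":0,"z":0,"wx":0,"wy":0,"wz":-5.9},{"x":0,"y":0,"z":0,"wx":0,"wy":0,"wz":-5.9}]' 80 25
```

```text
time: 0.52
position: [0.2454, 0.5744, 0.2469]
tool_rot: [-0.058, 0.998, -0.0, -0.0]
contact_force: [0.3, 1.0, -0.9]
width: 0.0805
gripper_force: 0.0
```

All six keys are needed in every row.

```bash
python3 -m jog '[{"x":-0.37,"y":-0.87,"z":0.39,"wx":0,"wy":0,"wz":0},{"x":-0.37,"y":-0.87,"z":0.39,"wx":0,"wy":0,"wz":0},{"x":-0.37,"y":-0.87,"z":0.39,"wx":0,"wy":0,"wz":0},{"x":-0.37,"y":-0.87,"z":0.39,"wx":0,"wy":0,"wz":0},{"x":-0.37,"y":-0.87,"z":0.39,"wx":0,"wy":0,"wz":0},{"x":-0.37,"y":-0.87,"z":0.39,"wx":0,"wy":0,"wz":0},{"x":-0.37,"y":-0.87,"z":0.39,"wx":0,"wy":0,"wz":0},{"x":-0.37,"y":-0.87,"z":0.39,"wx":0,"wy":0,"wz":0},{"x":-0.37,"y":-0.87,"z":0.39,"wx":0,"wy":0,"wz":0},{"x":-0.37,"y":-0.87,"z":0.39,"wx":0,"wy":0,"wz":0}]'
python3 -m jog '[{"x":0,"y":0,"z":0,"wx":0,"wy":0,"wz":0},{"x":0,"y":0,"z":0,"wx":0,"wy":0,"wz":0},{"x":0,"y":0,"z":0,"wx":0,"wy":0,"wz":0}]'
python3 go.py hm .028
```

```text
time: 1.35
position: [0.385, 0.3262, 0.1297]
tool_rot: [-0.056, 0.998, -0.0, -0.0]
contact_force: [1.1, -0.9, -0.1]
width: 0.0797
gripper_force: 0.0
time: 1.6
position: [0.3848, 0.3278, 0.1306]
tool_rot: [-0.055, 0.998, 0.0, -0.0]
contact_force: [-1.1, -0.0, 0.2]
width: 0.0799
gripper_force: 0.0
t 1.6 pos [0.3848 0.3278 0.1306] turn deg [ 0.02 -0.01 -0.04] shift before turn [ 0.01 -0.09  3.42] after turn [ 0.01 -0.09  3.42] w 0.0799 F 0.0 [-1.1 -0.   0.2] q [ 0.55  0.05  1.94  0.    1.15 -1.13]
```

```bash
python3 -m jog '[{"x":0,"y":-0.09,"z":0.7,"wx":0,"wy":0,"wz":0},{"x":0,"y":0,"z":0.7,"wx":0,"wy":0,"wz":0},{"x":0,"y":0,"z":0.7,"wx":0,"wy":0,"wz":0},{"x":0,"y":0,"z":0.7,"wx":0,"wy":0,"wz":0},{"x":0,"y":0,"z":0.6,"wx":0,"wy":0,"wz":0},{"x":0,"y":0,"z":0,"wx":0,"wy":0,"wz":0},{"x":0,"y":0,"z":0,"wx":0,"wy":0,"wz":0}]'
python3 -m jog '[{"x":0,"y":0,"z":0,"wx":0,"wy":0,"wz":0},{"x":0,"y":0,"z":0,"wx":0,"wy":0,"wz":0},{"x":0,"y":0,"z":0,"wx":0,"wy":0,"wz":0},{"x":0,"y":0,"z":0,"wx":0,"wy":0,"wz":0},{"x":0,"y":0,"z":0,"wx":0,"wy":0,"wz":0},{"x":0,"y":0,"z":0,"wx":0,"wy":0,"wz":0},{"x":0,"y":0,"z":0,"wx":0,"wy":0,"wz":0},{"x":0,"y":0,"z":0,"wx":0,"wy":0,"wz":0}]' 30 25
python3 go.py sm .13
```

```text
time: 2.18
position: [0.3845, 0.3258, 0.0287]
tool_rot: [-0.056, 0.998, -0.0, -0.0]
contact_force: [1.5, -0.9, -0.1]
width: 0.0802
gripper_force: 0.0
time: 2.85
position: [0.3854, 0.3251, 0.0291]
tool_rot: [-0.055, 0.998, 0.0, 0.0]
contact_force: [-1.9, -0.6, 6.6]
width: 0.0544
gripper_force: 24.6
t 2.85 pos [0.3854 0.3251 0.0291] turn deg [0.01 0.02 4.07] shift before turn [-7.1  -3.33 -3.36] after turn [-7.32 -2.82 -3.36] w 0.0544 F 24.6 [-1.9 -0.6  6.6] q [ 0.54  0.21  1.99  0.    0.94 -1.14]
```

```bash
python3 -m jog '[{"x":0,"y":0,"z":-0.7,"wx":0,"wy":0,"wz":0},{"x":0,"y":0,"z":-0.9,"wx":0,"wy":0,"wz":2},{"x":0,"y":0,"z":-0.9,"wx":0,"wy":0,"wz":2.1},{"x":0,"y":0,"z":-0.86,"wx":0,"wy":0,"wz":0}]'
python3 -m jog '[{"x":-0.73,"y":-0.28,"z":0,"wx":0,"wy":0,"wz":0},{"x":-0.73,"y":-0.28,"z":0,"wx":0,"wy":0,"wz":0},{"x":-0.73,"y":-0.28,"z":0,"wx":0,"wy":0,"wz":0},{"x":-0.73,"y":-0.28,"z":0,"wx":0,"wy":0,"wz":0},{"x":-0.73,"y":-0.28,"z":0,"wx":0,"wy":0,"wz":0},{"x":-0.73,"y":-0.28,"z":0,"wx":0,"wy":0,"wz":0},{"x":-0.73,"y":-0.28,"z":0,"wx":0,"wy":0,"wz":0},{"x":-0.73,"y":-0.28,"z":0,"wx":0,"wy":0,"wz":0},{"x":-0.73,"y":-0.28,"z":0,"wx":0,"wy":0,"wz":0},{"x":0,"y":0,"z":0,"wx":0,"wy":0,"wz":0}]'
python3 -m jog '[{"x":-0.73,"y":-0.28,"z":0,"wx":0,"wy":0,"wz":0},{"x":0,"y":0,"z":0,"wx":0,"wy":0,"wz":0},{"x":0,"y":0,"z":0,"wx":0,"wy":0,"wz":0}]'
python3 go.py sm .035
```

```text
time: 3.18
position: [0.3847, 0.3246, 0.13]
tool_rot: [-0.019, 1.0, -0.0, -0.0]
contact_force: [0.5, 0.3, -0.9]
width: 0.0544
gripper_force: 24.6
time: 4.02
position: [0.5885, 0.2551, 0.129]
tool_rot: [-0.018, 1.0, -0.0, 0.001]
contact_force: [-0.5, -0.4, 0.0]
width: 0.0543
gripper_force: 24.6
time: 4.27
position: [0.6071, 0.2492, 0.1286]
tool_rot: [-0.019, 1.0, -0.0, -0.001]
contact_force: [-0.0, 0.9, -1.3]
width: 0.0545
gripper_force: 24.6
t 4.27 pos [0.6071 0.2492 0.1286] turn deg [-0.01 -0.07 -0.1 ] shift before turn [-0.04  0.    3.12] after turn [-0.04  0.    3.12] w 0.0545 F 24.6 [-0.   0.9 -1.3] q [ 0.27  0.4   1.54  0.    1.21 -1.34]
```

```bash
python3 -m jog '[{"x":-0.04,"y":0,"z":0.8,"wx":0,"wy":0,"wz":0},{"x":0,"y":0,"z":0.8,"wx":0,"wy":0,"wz":0},{"x":0,"y":0,"z":0.8,"wx":0,"wy":0,"wz":0},{"x":0,"y":0,"z":0.5,"wx":0,"wy":0,"wz":0},{"x":0,"y":0,"z":0.15,"wx":0,"wy":0,"wz":0},{"x":0,"y":0,"z":0.08,"wx":0,"wy":0,"wz":0},{"x":0,"y":0,"z":0,"wx":0,"wy":0,"wz":0},{"x":0,"y":0,"z":0,"wx":0,"wy":0,"wz":0}]'
python3 -m jog '[{"x":0,"y":0,"z":0,"wx":0,"wy":0,"wz":0},{"x":0,"y":0,"z":0,"wx":0,"wy":0,"wz":0},{"x":0,"y":0,"z":0,"wx":0,"wy":0,"wz":0},{"x":0,"y":0,"z":0,"wx":0,"wy":0,"wz":0},{"x":0,"y":0,"z":-0.8,"wx":0,"wy":0,"wz":0},{"x":0,"y":0,"z":-0.8,"wx":0,"wy":0,"wz":0},{"x":0,"y":0,"z":-0.8,"wx":0,"wy":0,"wz":0},{"x":0,"y":0,"z":-0.8,"wx":0,"wy":0,"wz":0}]' 75
python3 go.py hxs .13
```

```text
time: 4.93
position: [0.6092, 0.2502, 0.0367]
tool_rot: [-0.02, 1.0, 0.0, 0.001]
contact_force: [1.0, -0.6, -1.3]
width: 0.0543
gripper_force: 24.6
time: 5.6
position: [0.6084, 0.2496, 0.1325]
tool_rot: [-0.02, 1.0, 0.0, -0.0]
contact_force: [0.9, 0.4, -0.0]
width: 0.0748
gripper_force: 0.0
t 5.6 pos [0.6084 0.2496 0.1325] turn deg [  0.    -0.   -28.11] shift before turn [ 5.59 -4.    0.08] after turn [ 6.81 -0.89  0.08] w 0.0748 F 0.0 [ 0.9  0.4 -0. ] q [ 0.27  0.39  1.53  0.    1.21 -1.34]
```

```bash
python3 -m jog '[{"x":0,"y":0,"z":0,"wx":0,"wy":0,"wz":-7},{"x":0,"y":0,"z":0,"wx":0,"wy":0,"wz":-7},{"x":0,"y":0,"z":0,"wx":0,"wy":0,"wz":-7},{"x":0,"y":0,"z":0,"wx":0,"wy":0,"wz":-7.1}]' 56
python3 -m jog '[{"x":0.68,"y":-0.09,"z":0,"wx":0,"wy":0,"wz":0},{"x":0.68,"y":-0.09,"z":0,"wx":0,"wy":0,"wz":0},{"x":0.68,"y":-0.09,"z":0,"wx":0,"wy":0,"wz":0},{"x":0.68,"y":-0.09,"z":0,"wx":0,"wy":0,"wz":0},{"x":0.68,"y":-0.09,"z":0,"wx":0,"wy":0,"wz":0},{"x":0.68,"y":-0.09,"z":0,"wx":0,"wy":0,"wz":0},{"x":0.68,"y":-0.09,"z":0,"wx":0,"wy":0,"wz":0},{"x":0.68,"y":-0.09,"z":0,"wx":0,"wy":0,"wz":0},{"x":0.68,"y":-0.09,"z":0,"wx":0,"wy":0,"wz":0},{"x":0.68,"y":-0.09,"z":0,"wx":0,"wy":0,"wz":0}]'
python3 -m jog '[{"x":0,"y":0,"z":0,"wx":0,"wy":0,"wz":0},{"x":0,"y":0,"z":0,"wx":0,"wy":0,"wz":0},{"x":0,"y":0,"z":0,"wx":0,"wy":0,"wz":0}]'
python3 go.py hxs .028
```

```text
time: 5.93
position: [0.6086, 0.2497, 0.132]
tool_rot: [-0.265, 0.964, 0.0, 0.0]
contact_force: [0.5, -1.2, 0.7]
width: 0.0589
gripper_force: 0.0
time: 6.77
position: [0.4454, 0.1228, 0.1317]
tool_rot: [-0.262, 0.965, -0.0, 0.0]
contact_force: [0.2, -0.1, 1.0]
width: 0.056
gripper_force: 0.0
time: 7.02
position: [0.447, 0.1235, 0.1321]
tool_rot: [-0.262, 0.965, -0.0, 0.001]
contact_force: [0.3, -0.1, -0.5]
width: 0.0559
gripper_force: 0.0
t 7.02 pos [0.447  0.1235 0.1321] turn deg [-0.04  0.1  -0.02] shift before turn [0.05 0.02 3.47] after turn [0.04 0.02 3.47] w 0.0559 F 0.0 [ 0.3 -0.1 -0.5] q [ 0.1  -0.05  2.05  0.    1.15 -2.  ]
```

```bash
python3 -m jog '[{"x":0.04,"y":0.02,"z":0.8,"wx":0,"wy":0,"wz":0},{"x":0,"y":0,"z":0.8,"wx":0,"wy":0,"wz":0},{"x":0,"y":0,"z":0.8,"wx":0,"wy":0,"wz":0},{"x":0,"y":0,"z":0.7,"wx":0,"wy":0,"wz":0},{"x":0,"y":0,"z":0.35,"wx":0,"wy":0,"wz":0},{"x":0,"y":0,"z":0,"wx":0,"wy":0,"wz":0},{"x":0,"y":0,"z":0,"wx":0,"wy":0,"wz":0}]'
python3 -m jog '[{"x":0,"y":0,"z":0,"wx":0,"wy":0,"wz":0},{"x":0,"y":0,"z":0,"wx":0,"wy":0,"wz":0},{"x":0,"y":0,"z":0,"wx":0,"wy":0,"wz":0},{"x":0,"y":0,"z":0,"wx":0,"wy":0,"wz":0},{"x":0,"y":0,"z":0,"wx":0,"wy":0,"wz":0},{"x":0,"y":0,"z":0,"wx":0,"wy":0,"wz":0},{"x":0,"y":0,"z":0,"wx":0,"wy":0,"wz":0},{"x":0,"y":0,"z":0,"wx":0,"wy":0,"wz":0}]' 20 20
python3 go.py sxs .16
```

```text
time: 7.6
position: [0.4454, 0.1236, 0.0278]
tool_rot: [-0.262, 0.965, 0.0, -0.0]
contact_force: [0.1, -0.1, 0.1]
width: 0.0561
gripper_force: 0.0
time: 8.27
position: [0.4452, 0.1233, 0.0284]
tool_rot: [-0.262, 0.965, -0.0, 0.0]
contact_force: [-0.8, 1.7, 4.1]
width: 0.0357
gripper_force: 19.9
t 8.27 pos [0.4452 0.1233 0.0284] turn deg [-1.000e-02  5.000e-02  2.509e+01] shift before turn [  0.25 -14.64  -4.38] after turn [ -5.98 -13.36  -4.39] w 0.0357 F 19.9 [-0.8  1.7  4.1] q [ 0.1   0.12  2.1   0.    0.92 -2.  ]
```

```bash
python3 -m jog '[{"x":0,"y":0,"z":-0.8,"wx":0,"wy":0,"wz":0},{"x":0,"y":0,"z":-0.9,"wx":0,"wy":0,"wz":6.3},{"x":0,"y":0,"z":-0.9,"wx":0,"wy":0,"wz":6.3},{"x":0,"y":0,"z":-0.9,"wx":0,"wy":0,"wz":6.3},{"x":0,"y":0,"z":-0.9,"wx":0,"wy":0,"wz":6.2},{"x":0,"y":0,"z":0,"wx":0,"wy":0,"wz":0}]'
python3 -m jog '[{"x":-0.35,"y":-0.79,"z":0,"wx":0,"wy":0,"wz":0},{"x":-0.35,"y":-0.79,"z":0,"wx":0,"wy":0,"wz":0},{"x":-0.35,"y":-0.79,"z":0,"wx":0,"wy":0,"wz":0},{"x":-0.35,"y":-0.79,"z":0,"wx":0,"wy":0,"wz":0},{"x":-0.35,"y":-0.79,"z":0,"wx":0,"wy":0,"wz":0},{"x":-0.35,"y":-0.79,"z":0,"wx":0,"wy":0,"wz":0},{"x":-0.35,"y":-0.79,"z":0,"wx":0,"wy":0,"wz":0},{"x":-0.35,"y":-0.79,"z":0,"wx":0,"wy":0,"wz":0},{"x":-0.35,"y":-0.79,"z":0,"wx":0,"wy":0,"wz":0},{"x":-0.35,"y":-0.79,"z":0,"wx":0,"wy":0,"wz":0}]'
python3 -m jog '[{"x":-0.35,"y":-0.78,"z":0,"wx":0,"wy":0,"wz":0},{"x":-0.35,"y":-0.78,"z":0,"wx":0,"wy":0,"wz":0},{"x":-0.35,"y":-0.78,"z":0,"wx":0,"wy":0,"wz":0},{"x":-0.35,"y":-0.78,"z":0,"wx":0,"wy":0,"wz":0},{"x":-0.35,"y":-0.78,"z":0,"wx":0,"wy":0,"wz":0},{"x":-0.35,"y":-0.78,"z":0,"wx":0,"wy":0,"wz":0},{"x":-0.35,"y":-0.78,"z":0,"wx":0,"wy":0,"wz":0},{"x":0,"y":0,"z":0,"wx":0,"wy":0,"wz":0},{"x":0,"y":0,"z":0,"wx":0,"wy":0,"wz":0},{"x":0,"y":0,"z":0,"wx":0,"wy":0,"wz":0}]'
python3 go.py sxs .034
```

```text
time: 8.77
position: [0.448, 0.1236, 0.1655]
tool_rot: [-0.043, 0.999, 0.0, 0.004]
contact_force: [2.1, 0.7, 0.1]
width: 0.0359
gripper_force: 19.9
time: 9.6
position: [0.5709, -0.1042, 0.1586]
tool_rot: [-0.046, 0.999, 0.0, -0.001]
contact_force: [0.0, -0.6, 0.1]
width: 0.036
gripper_force: 19.9
time: 10.43
position: [0.6585, -0.2588, 0.1585]
tool_rot: [-0.046, 0.999, 0.001, -0.001]
contact_force: [0.1, 0.8, -0.6]
width: 0.0359
gripper_force: 19.9
t 10.43 pos [ 0.6585 -0.2588  0.1585] turn deg [ 0.09 -0.11  0.01] shift before turn [-0.08 -0.04  4.15] after turn [-0.07 -0.03  4.15] w 0.0359 F 19.9 [ 0.1  0.8 -0.6] q [-0.49  0.48  1.36  0.    1.3  -2.15]
```

```bash
python3 -m jog '[{"x":-0.07,"y":-0.03,"z":0.8,"wx":0,"wy":0,"wz":0},{"x":0,"y":0,"z":0.8,"wx":0,"wy":0,"wz":0},{"x":0,"y":0,"z":0.8,"wx":0,"wy":0,"wz":0},{"x":0,"y":0,"z":0.8,"wx":0,"wy":0,"wz":0},{"x":0,"y":0,"z":0.6,"wx":0,"wy":0,"wz":0},{"x":0,"y":0,"z":0.2,"wx":0,"wy":0,"wz":0},{"x":0,"y":0,"z":0.13,"wx":0,"wy":0,"wz":0},{"x":0,"y":0,"z":0,"wx":0,"wy":0,"wz":0},{"x":0,"y":0,"z":0,"wx":0,"wy":0,"wz":0}]'
python3 -m jog '[{"x":0,"y":0,"z":0,"wx":0,"wy":0,"wz":0},{"x":0,"y":0,"z":0,"wx":0,"wy":0,"wz":0},{"x":0,"y":0,"z":0,"wx":0,"wy":0,"wz":0},{"x":0,"y":0,"z":0,"wx":0,"wy":0,"wz":0},{"x":0,"y":0,"z":-0.8,"wx":0,"wy":0,"wz":0},{"x":0,"y":0,"z":-0.8,"wx":0,"wy":0,"wz":0},{"x":0,"y":0,"z":-0.8,"wx":0,"wy":0,"wz":0},{"x":0,"y":0,"z":-0.8,"wx":0,"wy":0,"wz":0}]' 64
python3 go.py hs .13
```

```text
time: 11.18
position: [0.6623, -0.2602, 0.0376]
tool_rot: [-0.046, 0.999, -0.0, 0.001]
contact_force: [-0.4, -0.1, -0.0]
width: 0.0359
gripper_force: 19.9
time: 11.85
position: [0.6613, -0.2602, 0.1332]
tool_rot: [-0.046, 0.999, 0.0, -0.0]
contact_force: [0.6, 0.1, 0.3]
width: 0.0636
gripper_force: 0.0
t 11.85 pos [ 0.6613 -0.2602  0.1332] turn deg [ 0.000e+00 -1.000e-02  1.471e+01] shift before turn [6.36 5.23 0.11] after turn [7.48 3.44 0.11] w 0.0636 F 0.0 [0.6 0.1 0.3] q [-0.49  0.51  1.37 -0.    1.26 -2.15]
```

```bash
python3 -m jog '[{"x":0,"y":0,"z":0,"wx":0,"wy":0,"wz":5},{"x":0,"y":0,"z":0,"wx":0,"wy":0,"wz":5},{"x":0,"y":0,"z":0,"wx":0,"wy":0,"wz":4.7}]'
python3 -m jog '[{"x":0.75,"y":0.34,"z":0,"wx":0,"wy":0,"wz":0},{"x":0.75,"y":0.34,"z":0,"wx":0,"wy":0,"wz":0},{"x":0.75,"y":0.34,"z":0,"wx":0,"wy":0,"wz":0},{"x":0.75,"y":0.34,"z":0,"wx":0,"wy":0,"wz":0},{"x":0.75,"y":0.34,"z":0,"wx":0,"wy":0,"wz":0},{"x":0.75,"y":0.34,"z":0,"wx":0,"wy":0,"wz":0},{"x":0.75,"y":0.34,"z":0,"wx":0,"wy":0,"wz":0},{"x":0.75,"y":0.34,"z":0,"wx":0,"wy":0,"wz":0},{"x":0.75,"y":0.34,"z":0,"wx":0,"wy":0,"wz":0},{"x":0.73,"y":0.34,"z":0,"wx":0,"wy":0,"wz":0}]'
python3 -m jog '[{"x":0,"y":0,"z":0,"wx":0,"wy":0,"wz":0},{"x":0,"y":0,"z":0,"wx":0,"wy":0,"wz":0},{"x":0,"y":0,"z":0,"wx":0,"wy":0,"wz":0}]'
python3 go.py hs .028
```

```text
time: 12.1
position: [0.6619, -0.2605, 0.1334]
tool_rot: [0.084, 0.996, -0.0, 0.001]
contact_force: [-0.1, -0.4, -1.2]
width: 0.0641
gripper_force: 0.0
time: 12.93
position: [0.4558, -0.1223, 0.1322]
tool_rot: [0.082, 0.997, -0.0, 0.0]
contact_force: [-0.1, 0.3, -0.6]
width: 0.0637
gripper_force: 0.0
time: 13.18
position: [0.4578, -0.1234, 0.1329]
tool_rot: [0.082, 0.997, -0.0, 0.001]
contact_force: [-0.1, -0.1, 0.2]
width: 0.0642
gripper_force: 0.0
t 13.18 pos [ 0.4578 -0.1234  0.1329] turn deg [-0.04  0.13  0.02] shift before turn [0.04 0.06 3.5 ] after turn [0.04 0.06 3.5 ] w 0.0642 F 0.0 [-0.1 -0.1  0.2] q [-0.43 -0.03  2.02 -0.    1.15 -1.84]
```

```bash
python3 -m jog '[{"x":0.04,"y":0.06,"z":0.8,"wx":0,"wy":0,"wz":0},{"x":0,"y":0,"z":0.8,"wx":0,"wy":0,"wz":0},{"x":0,"y":0,"z":0.8,"wx":0,"wy":0,"wz":0},{"x":0,"y":0,"z":0.7,"wx":0,"wy":0,"wz":0},{"x":0,"y":0,"z":0.38,"wx":0,"wy":0,"wz":0},{"x":0,"y":0,"z":0,"wx":0,"wy":0,"wz":0},{"x":0,"y":0,"z":0,"wx":0,"wy":0,"wz":0}]'
python3 -m jog '[{"x":0,"y":0,"z":0,"wx":0,"wy":0,"wz":0},{"x":0,"y":0,"z":0,"wx":0,"wy":0,"wz":0},{"x":0,"y":0,"z":0,"wx":0,"wy":0,"wz":0},{"x":0,"y":0,"z":0,"wx":0,"wy":0,"wz":0},{"x":0,"y":0,"z":0,"wx":0,"wy":0,"wz":0},{"x":0,"y":0,"z":0,"wx":0,"wy":0,"wz":0},{"x":0,"y":0,"z":0,"wx":0,"wy":0,"wz":0},{"x":0,"y":0,"z":0,"wx":0,"wy":0,"wz":0}]' 25 25
python3 go.py ss .15
```

```text
time: 13.77
position: [0.4568, -0.1215, 0.0276]
tool_rot: [0.082, 0.997, -0.0, 0.0]
contact_force: [0.9, -0.3, -0.2]
width: 0.0637
gripper_force: 0.0
time: 14.43
position: [0.4563, -0.1211, 0.028]
tool_rot: [0.082, 0.997, -0.0, 0.0]
contact_force: [0.3, 0.7, 3.2]
width: 0.0447
gripper_force: 24.9
t 14.43 pos [ 0.4563 -0.1211  0.028 ] turn deg [-0.02  0.04 -9.89] shift before turn [-4.35  7.73 -4.06] after turn [-5.61  6.87 -4.07] w 0.0447 F 24.9 [0.3 0.7 3.2] q [-0.43  0.15  2.07 -0.    0.92 -1.83]
```

```bash
python3 -m jog '[{"x":0,"y":0,"z":-0.8,"wx":0,"wy":0,"wz":0},{"x":0,"y":0,"z":-0.9,"wx":0,"wy":0,"wz":-5},{"x":0,"y":0,"z":-0.9,"wx":0,"wy":0,"wz":-4.9},{"x":0,"y":0,"z":-0.9,"wx":0,"wy":0,"wz":0},{"x":0,"y":0,"z":-0.56,"wx":0,"wy":0,"wz":0},{"x":0,"y":0,"z":0,"wx":0,"wy":0,"wz":0}]'
python3 -m jog '[{"x":-0.56,"y":0.69,"z":0,"wx":0,"wy":0,"wz":0},{"x":-0.56,"y":0.69,"z":0,"wx":0,"wy":0,"wz":0},{"x":-0.56,"y":0.69,"z":0,"wx":0,"wy":0,"wz":0},{"x":-0.56,"y":0.69,"z":0,"wx":0,"wy":0,"wz":0},{"x":-0.56,"y":0.69,"z":0,"wx":0,"wy":0,"wz":0},{"x":-0.56,"y":0.69,"z":0,"wx":0,"wy":0,"wz":0},{"x":-0.56,"y":0.69,"z":0,"wx":0,"wy":0,"wz":0},{"x":-0.56,"y":0.69,"z":0,"wx":0,"wy":0,"wz":0},{"x":-0.56,"y":0.69,"z":0,"wx":0,"wy":0,"wz":0},{"x":-0.56,"y":0.69,"z":0,"wx":0,"wy":0,"wz":0}]'
python3 -m jog '[{"x":0,"y":0,"z":0,"wx":0,"wy":0,"wz":0},{"x":0,"y":0,"z":0,"wx":0,"wy":0,"wz":0},{"x":0,"y":0,"z":0,"wx":0,"wy":0,"wz":0}]'
python3 go.py ss .033
```

```text
time: 14.93
position: [0.4583, -0.1218, 0.1535]
tool_rot: [-0.004, 1.0, -0.001, 0.003]
contact_force: [1.7, -0.9, -1.2]
width: 0.0445
gripper_force: 24.9
time: 15.77
position: [0.6218, 0.0887, 0.147]
tool_rot: [-0.004, 1.0, 0.0, -0.002]
contact_force: [0.1, 0.1, -0.4]
width: 0.0446
gripper_force: 24.9
time: 16.02
position: [0.6209, 0.0872, 0.1476]
tool_rot: [-0.004, 1.0, -0.0, -0.002]
contact_force: [0.0, 0.4, -0.5]
width: 0.045
gripper_force: 24.9
t 16.02 pos [0.6209 0.0872 0.1476] turn deg [-0.02 -0.18  0.03] shift before turn [-0.08 -0.03  3.82] after turn [-0.07 -0.03  3.82] w 0.045 F 24.9 [ 0.   0.4 -0.5] q [ 0.01  0.31  1.61 -0.    1.22 -1.57]
```

```bash
python3 -m jog '[{"x":-0.07,"y":-0.03,"z":0.8,"wx":0,"wy":0,"wz":0},{"x":0,"y":0,"z":0.8,"wx":0,"wy":0,"wz":0},{"x":0,"y":0,"z":0.8,"wx":0,"wy":0,"wz":0},{"x":0,"y":0,"z":0.8,"wx":0,"wy":0,"wz":0},{"x":0,"y":0,"z":0.4,"wx":0,"wy":0,"wz":0},{"x":0,"y":0,"z":0.15,"wx":0,"wy":0,"wz":0},{"x":0,"y":0,"z":0.12,"wx":0,"wy":0,"wz":0},{"x":0,"y":0,"z":0,"wx":0,"wy":0,"wz":0},{"x":0,"y":0,"z":0,"wx":0,"wy":0,"wz":0}]'
python3 -m jog '[{"x":0,"y":0,"z":0,"wx":0,"wy":0,"wz":0},{"x":0,"y":0,"z":0,"wx":0,"wy":0,"wz":0},{"x":0,"y":0,"z":0,"wx":0,"wy":0,"wz":0},{"x":0,"y":0,"z":0,"wx":0,"wy":0,"wz":0},{"x":0,"y":0,"z":-0.8,"wx":0,"wy":0,"wz":0},{"x":0,"y":0,"z":-0.8,"wx":0,"wy":0,"wz":0},{"x":0,"y":0,"z":-0.8,"wx":0,"wy":0,"wz":0},{"x":0,"y":0,"z":-0.8,"wx":0,"wy":0,"wz":0}]' 68
python3 go.py hl .13
```

```text
time: 16.77
position: [0.6255, 0.0864, 0.0349]
tool_rot: [-0.004, 1.0, 0.0, 0.001]
contact_force: [0.8, -0.3, -0.8]
width: 0.0448
gripper_force: 24.9
time: 17.43
position: [0.6242, 0.0867, 0.1303]
tool_rot: [-0.004, 1.0, -0.0, -0.0]
contact_force: [0.5, -0.1, 0.4]
width: 0.0679
gripper_force: 0.0
t 17.43 pos [0.6242 0.0867 0.1303] turn deg [-0.000e+00 -1.000e-02  2.668e+01] shift before turn [ 8.190e+00 -1.329e+01  1.000e-02] after turn [ 1.350e+00 -1.555e+01  1.000e-02] w 0.0679 F 0.0 [ 0.5 -0.1  0.4] q [ 0.01  0.34  1.61 -0.    1.19 -1.57]
```

```bash
python3 -m jog '[{"x":0,"y":0,"z":0,"wx":0,"wy":0,"wz":6.7},{"x":0,"y":0,"z":0,"wx":0,"wy":0,"wz":6.7},{"x":0,"y":0,"z":0,"wx":0,"wy":0,"wz":6.7},{"x":0,"y":0,"z":0,"wx":0,"wy":0,"wz":6.6}]' 84
python3 -m jog '[{"x":0.075,"y":-0.86,"z":0,"wx":0,"wy":0,"wz":0},{"x":0.075,"y":-0.86,"z":0,"wx":0,"wy":0,"wz":0},{"x":0.075,"y":-0.86,"z":0,"wx":0,"wy":0,"wz":0},{"x":0.075,"y":-0.86,"z":0,"wx":0,"wy":0,"wz":0},{"x":0.075,"y":-0.86,"z":0,"wx":0,"wy":0,"wz":0},{"x":0.075,"y":-0.86,"z":0,"wx":0,"wy":0,"wz":0},{"x":0.075,"y":-0.86,"z":0,"wx":0,"wy":0,"wz":0},{"x":0.075,"y":-0.86,"z":0,"wx":0,"wy":0,"wz":0},{"x":0.075,"y":-0.86,"z":0,"wx":0,"wy":0,"wz":0},{"x":0.075,"y":-0.86,"z":0,"wx":0,"wy":0,"wz":0}]'
python3 -m jog '[{"x":0.075,"y":-0.86,"z":0,"wx":0,"wy":0,"wz":0},{"x":0.075,"y":-0.86,"z":0,"wx":0,"wy":0,"wz":0},{"x":0.075,"y":-0.86,"z":0,"wx":0,"wy":0,"wz":0},{"x":0.075,"y":-0.86,"z":0,"wx":0,"wy":0,"wz":0},{"x":0.075,"y":-0.86,"z":0,"wx":0,"wy":0,"wz":0},{"x":0.075,"y":-0.86,"z":0,"wx":0,"wy":0,"wz":0},{"x":0.075,"y":-0.86,"z":0,"wx":0,"wy":0,"wz":0},{"x":0.075,"y":-0.86,"z":0,"wx":0,"wy":0,"wz":0},{"x":0,"y":0,"z":0,"wx":0,"wy":0,"wz":0},{"x":0,"y":0,"z":0,"wx":0,"wy":0,"wz":0}]'
python3 -m jog '[{"x":0,"y":0,"z":0,"wx":0,"wy":0,"wz":0}]'
python3 go.py hl .028
```

```text
time: 17.77
position: [0.6245, 0.0867, 0.1298]
tool_rot: [0.23, 0.973, 0.0, 0.0]
contact_force: [-0.2, -0.5, 0.2]
width: 0.0818
gripper_force: 0.0
time: 18.6
position: [0.4895, -0.1358, 0.1296]
tool_rot: [0.227, 0.974, -0.0, 0.0]
contact_force: [-0.1, -0.7, -0.2]
width: 0.084
gripper_force: 0.0
time: 19.43
position: [0.3823, -0.313, 0.1296]
tool_rot: [0.228, 0.974, -0.0, 0.0]
contact_force: [0.7, 0.4, -0.6]
width: 0.0841
gripper_force: 0.0
time: 19.52
position: [0.3828, -0.3117, 0.1294]
tool_rot: [0.227, 0.974, 0.0, 0.0]
contact_force: [1.2, 1.0, -0.2]
width: 0.0841
gripper_force: 0.0
t 19.52 pos [ 0.3828 -0.3117  0.1294] turn deg [ 0.03  0.   -0.06] shift before turn [ 0.   -0.09  3.38] after turn [ 0.   -0.08  3.38] w 0.0841 F 0.0 [ 1.2  1.  -0.2] q [-0.84  0.03  1.97  0.    1.14 -1.96]
```

```bash
python3 -m jog '[{"x":0,"y":-0.08,"z":0.8,"wx":0,"wy":0,"wz":0},{"x":0,"y":0,"z":0.8,"wx":0,"wy":0,"wz":0},{"x":0,"y":0,"z":0.8,"wx":0,"wy":0,"wz":0},{"x":0,"y":0,"z":0.6,"wx":0,"wy":0,"wz":0},{"x":0,"y":0,"z":0.38,"wx":0,"wy":0,"wz":0},{"x":0,"y":0,"z":0,"wx":0,"wy":0,"wz":0},{"x":0,"y":0,"z":0,"wx":0,"wy":0,"wz":0}]'
python3 -m jog '[{"x":0,"y":0,"z":0,"wx":0,"wy":0,"wz":0},{"x":0,"y":0,"z":0,"wx":0,"wy":0,"wz":0},{"x":0,"y":0,"z":0,"wx":0,"wy":0,"wz":0},{"x":0,"y":0,"z":0,"wx":0,"wy":0,"wz":0},{"x":0,"y":0,"z":0,"wx":0,"wy":0,"wz":0},{"x":0,"y":0,"z":0,"wx":0,"wy":0,"wz":0},{"x":0,"y":0,"z":0,"wx":0,"wy":0,"wz":0},{"x":0,"y":0,"z":0,"wx":0,"wy":0,"wz":0}]' 40 25
python3 go.py sl .15
```

```text
time: 20.1
position: [0.3822, -0.3134, 0.0278]
tool_rot: [0.226, 0.974, 0.0, -0.0]
contact_force: [0.2, -0.1, -0.2]
width: 0.0842
gripper_force: 0.0
time: 20.77
position: [0.3819, -0.3143, 0.0283]
tool_rot: [0.227, 0.974, -0.0, 0.0]
contact_force: [0.3, 1.4, 4.4]
width: 0.063
gripper_force: 24.9
t 20.77 pos [ 0.3819 -0.3143  0.0283] turn deg [-1.000e-02  3.000e-02 -2.647e+01] shift before turn [-3.69 10.57 -4.05] after turn [-8.01  7.82 -4.06] w 0.063 F 24.9 [0.3 1.4 4.4] q [-0.85  0.2   2.01  0.    0.93 -1.96]
```

```bash
python3 -m jog '[{"x":0,"y":0,"z":-0.8,"wx":0,"wy":0,"wz":0},{"x":0,"y":0,"z":-0.9,"wx":0,"wy":0,"wz":-6.6},{"x":0,"y":0,"z":-0.9,"wx":0,"wy":0,"wz":-6.6},{"x":0,"y":0,"z":-0.9,"wx":0,"wy":0,"wz":-6.6},{"x":0,"y":0,"z":-0.56,"wx":0,"wy":0,"wz":-6.7},{"x":0,"y":0,"z":0,"wx":0,"wy":0,"wz":0}]'
python3 -m jog '[{"x":-0.8,"y":0.78,"z":0,"wx":0,"wy":0,"wz":0},{"x":-0.8,"y":0.78,"z":0,"wx":0,"wy":0,"wz":0},{"x":-0.8,"y":0.78,"z":0,"wx":0,"wy":0,"wz":0},{"x":-0.8,"y":0.78,"z":0,"wx":0,"wy":0,"wz":0},{"x":-0.8,"y":0.78,"z":0,"wx":0,"wy":0,"wz":0},{"x":-0.8,"y":0.78,"z":0,"wx":0,"wy":0,"wz":0},{"x":-0.8,"y":0.78,"z":0,"wx":0,"wy":0,"wz":0},{"x":-0.8,"y":0.78,"z":0,"wx":0,"wy":0,"wz":0},{"x":-0.8,"y":0.78,"z":0,"wx":0,"wy":0,"wz":0},{"x":-0.8,"y":0.78,"z":0,"wx":0,"wy":0,"wz":0}]'
python3 -m jog '[{"x":0,"y":0,"z":0,"wx":0,"wy":0,"wz":0},{"x":0,"y":0,"z":0,"wx":0,"wy":0,"wz":0},{"x":0,"y":0,"z":0,"wx":0,"wy":0,"wz":0}]'
python3 go.py sl .033
```

```text
time: 21.27
position: [0.3833, -0.3163, 0.1538]
tool_rot: [-0.005, 1.0, -0.003, 0.002]
contact_force: [0.8, -0.4, -0.4]
width: 0.0629
gripper_force: 24.9
time: 22.1
position: [0.6205, -0.0775, 0.1473]
tool_rot: [-0.001, 1.0, 0.0, -0.001]
contact_force: [0.7, -0.3, -0.7]
width: 0.0628
gripper_force: 24.9
time: 22.35
position: [0.6193, -0.079, 0.1477]
tool_rot: [-0.002, 1.0, 0.0, -0.002]
contact_force: [0.4, 0.1, -2.5]
width: 0.0627
gripper_force: 24.9
t 22.35 pos [ 0.6193 -0.079   0.1477] turn deg [ 0.02 -0.19 -0.04] shift before turn [-0.08  0.01  3.82] after turn [-0.07  0.01  3.82] w 0.0627 F 24.9 [ 0.4  0.1 -2.5] q [-0.25  0.31  1.62 -0.    1.22 -1.83]
```

```bash
python3 -m jog '[{"x":-0.07,"y":0.01,"z":0.8,"wx":0,"wy":0,"wz":0},{"x":0,"y":0,"z":0.8,"wx":0,"wy":0,"wz":0},{"x":0,"y":0,"z":0.8,"wx":0,"wy":0,"wz":0},{"x":0,"y":0,"z":0.8,"wx":0,"wy":0,"wz":0},{"x":0,"y":0,"z":0.4,"wx":0,"wy":0,"wz":0},{"x":0,"y":0,"z":0.15,"wx":0,"wy":0,"wz":0},{"x":0,"y":0,"z":0.12,"wx":0,"wy":0,"wz":0},{"x":0,"y":0,"z":0,"wx":0,"wy":0,"wz":0},{"x":0,"y":0,"z":0,"wx":0,"wy":0,"wz":0}]'
python3 -m jog '[{"x":0,"y":0,"z":0,"wx":0,"wy":0,"wz":0},{"x":0,"y":0,"z":0,"wx":0,"wy":0,"wz":0},{"x":0,"y":0,"z":0,"wx":0,"wy":0,"wz":0},{"x":0,"y":0,"z":0,"wx":0,"wy":0,"wz":0},{"x":0,"y":0,"z":-0.8,"wx":0,"wy":0,"wz":0},{"x":0,"y":0,"z":-0.8,"wx":0,"wy":0,"wz":0},{"x":0,"y":0,"z":-0.8,"wx":0,"wy":0,"wz":0},{"x":0,"y":0,"z":-0.8,"wx":0,"wy":0,"wz":0},{"x":0,"y":0,"z":-0.8,"wx":0,"wy":0,"wz":0}]' 86
python3 -m jog '[{"x":0.9,"y":0,"z":0,"wx":0,"wy":0,"wz":0},{"x":0.9,"y":0,"z":0,"wx":0,"wy":0,"wz":0},{"x":0.9,"y":0,"z":0,"wx":0,"wy":0,"wz":0},{"x":0.9,"y":0,"z":0,"wx":0,"wy":0,"wz":0},{"x":0.9,"y":0,"z":0,"wx":0,"wy":0,"wz":0},{"x":0.9,"y":0,"z":0,"wx":0,"wy":0,"wz":0},{"x":0.9,"y":0,"z":0,"wx":0,"wy":0,"wz":0},{"x":0.9,"y":0,"z":0,"wx":0,"wy":0,"wz":0},{"x":0,"y":0,"z":0,"wx":0,"wy":0,"wz":0}]'
python3 - <<'E'
from vis import *
im=arm.get_image("top")[:,:,::-1].copy();cv2.imwrite("pics/top1.png",im)
sd=arm.get_image("side")[:,:,::-1]
a=cv2.resize(im[50:270,80:440],None,fx=2.2,fy=2.2,interpolation=2);b=cv2.resize(sd[150:330,180:520],None,fx=1,fy=1)
cv2.imwrite("pics/end_top.png",a);cv2.imwrite("pics/end_side.png",cv2.resize(b,None,fx=2,fy=2))
ci=arm.camera_info("top");b,g,r=[im[:,:,i].astype(float) for i in range(3)]
dark=((r-b)<42)&(r<125);import go
for k in HE:
    x,y,a=go.T["s"+k];u,v=proj(ci,[[x,y,.029]])[0].round().astype(int)
    p,q=fit(ci,dark,u,v,k,(.005,.029));d=p[:2]-[x,y];print(k,q.round(3),"dx,dy mm",(1000*d).round(1),"dyaw",(p[2]-a).round(3))
E
```

```text
time: 23.1
position: [0.6237, -0.0794, 0.0351]
tool_rot: [-0.002, 1.0, -0.0, 0.001]
contact_force: [0.8, 0.3, -1.0]
width: 0.0627
gripper_force: 24.9
time: 23.85
position: [0.6226, -0.0787, 0.155]
tool_rot: [-0.002, 1.0, -0.0, 0.0]
contact_force: [0.2, 0.6, 0.1]
width: 0.086
gripper_force: 0.0
time: 24.6
position: [0.4025, -0.079, 0.1526]
tool_rot: [-0.002, 1.0, 0.0, -0.002]
contact_force: [-0.9, 0.4, 0.1]
width: 0.086
gripper_force: 0.0
xs 0.798 dx,dy mm [1.8 0.5] dyaw -0.032
s 0.838 dx,dy mm [2.  1.5] dyaw 0.068
m 0.853 dx,dy mm [0.9 0.2] dyaw 0.161
l 0.885 dx,dy mm [2. 1.] dyaw -0.077
```

View pics/end_top.png

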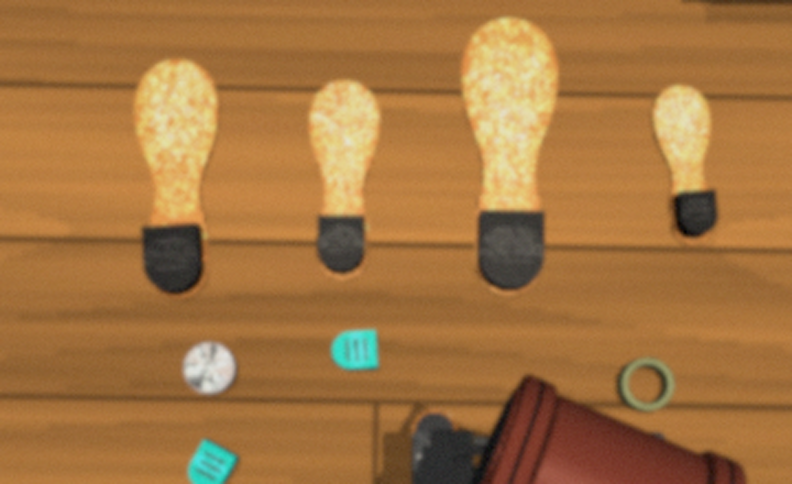

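View pics/end_side.png

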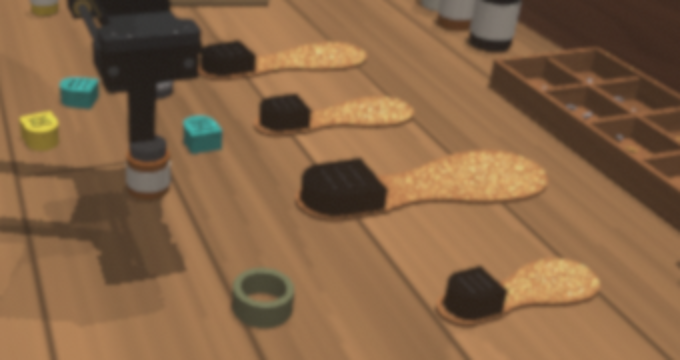

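The top view shows all four heels square on their seats, with flat edges towards the toes at rows 190–228 and only a 1–2 mm rim behind each. The m flat edge runs (143,228)–(202,225), which matches its sole's 0.04 rad yaw, so I put the 0.16 rad fit down to noise. The side view shows them flat, with the jar upright and untouched at (148,165). Handing in.

```bash
python3 -c "
from bench import arm
print(arm.close_job())"
```

```text
the job is handed in; nothing more can be done
None
```

All four heels are fitted on the soles of their own size, about 2 mm off centre or less by the last camera fit, and released; the cement jar was left standing, and the job is handed in (no verdict was returned).

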